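# Inspect a formed bracket under a reading lens

## Task

Lift the formed U-bracket out of the open die and set it down, without dropping it, upright in the middle of the ring on the inspection stage, and let go of it. Then pick up the reading lens by its handle and hold it level over the bracket, the lens centred on it and at the height shown by the pointer on the stage's post. The job finishes while you are still holding the lens there, still and touching nothing but your grip; leave the pointer and the other things on the bench as they are.

Things in the scene. Friction and masses are not known exactly. Their poses are not given: they have to be found in the camera images.
- die: fixed dark steel block, 84 (x) x 90 (y) x 24 mm high, origin at the centre of its underside; open cavity in the middle of its top, 39 (x) x 33 (y) mm and 12 mm deep (floor 12 mm above the bench), in which the bracket sits at the start with about 1.5 mm of play all round, so that its upper 16 mm stand out
- bracket_center (a point): centre, half-way up, of the loose steel U-bracket: 36 mm long (x), 30 mm over the outer faces of its two upright ears (y), 28 mm high (z up), sheet 3 mm thick; flat web at the bottom, open at the top and at both x ends; about 60 g. Grasp it across the ears' outer faces (along y); x and y of the bracket run within a few degrees of those of the die at the start
- stage_seat (a point): fixed aluminium inspection stage, a plate 12 mm high, 84 mm wide (y) and 152 mm long (x); this point is on its top face at the middle of a 60 mm ring mark, 36 mm from the plate's front end; z up. A 10 mm post stands 100 mm behind the point (stage +x), its top 150 mm above the plate
- pointer_tip (a point): tip of the white pointer on the stage's post, 76 mm from the seat along the stage's +x; its height is the focal height for the centre of the lens. It sits at 85 to 125 mm above the bench, differs each time, and is held only by friction (about 6 N). Behind the stage the upright fronts of the instruments rise 0.59 to 0.6 m ahead of the robot, so keep the wrist clear of them
- lens_center (a point): centre of the glass of the loose reading lens, which lies flat on the bench: round steel frame 60 mm across and 14 mm high; z of the lens is upright when it is level; this point is 9 mm above the underside. The handle runs from the frame along the lens's -y. Whole lens 150 mm long, about 110 g, heaviest near the inner end of the handle
- loupe_grip (a point): middle of the grey handle of the same reading lens, 80 mm from the lens centre along -y and at the same height; the handle is 14 mm wide (x), 80 mm long (y), 18 mm high, with its underside on the bench at the start; grasp it across x
- cap_between: blue screw cap, 39 mm across, 22 mm high; a bystander, leave it; origin under its centre
- cap_right: blue screw cap, 43 mm across, 22 mm high; a bystander, leave it; origin under its centre
- jar: small screw-cap jar, 42 mm across, 57 mm high; a bystander, leave it; origin under its centre
- tube: conical tube lying on the bench, 106 mm long, 34 mm thick; a bystander, leave it; origin under its centre
- rack: vial rack, 42 x 98 x 36 mm; a bystander, leave it; origin under its centre
- spanner: open-ended spanner lying flat, 129 mm long; a bystander, leave it; origin under its centre

How it is judged:
On the way, in this order (a step that is already met when the one before it is completed fails the run):
1. the bracket is lifted clear of the die by the gripper (z of bracket_center in the frame of die above 0.048 m and contact force between bracket and the fingers above 0.3 N), for 0.1 s.
2. the bracket stands on the middle of the stage, let go (horizontal distance between bracket_center and stage_seat below 0.012 m and z of bracket_center in the frame of stage_seat between 0.01 and 0.018 m and angle between bracket_center's own z axis and vertical below 0.1 rad and contact force between bracket and the fingers below 0.05 N and linear speed of bracket below 0.03 m/s), for 0.3 s.
3. the lens is lifted off the bench by the gripper (height (world z) of lens_center above 0.05 m and contact force between loupe and the fingers above 0.5 N), for 0.1 s.
At the end, for the whole second after the job is handed in: The bracket stands upright on the stage within 12 mm of the ring's centre, untouched (tilt under 0.1 rad); the gripper alone holds the lens still, its centre within 10 mm sideways of the bracket's centre and within 6 mm of the pointer tip's height, tilt under 0.12 rad (horizontal distance between bracket_center and stage_seat below 0.012 m and z of bracket_center in the frame of stage_seat between 0.01 and 0.018 m and angle between bracket_center's own z axis and vertical below 0.1 rad and horizontal distance between lens_center and bracket_center below 0.01 m and z of lens_center in the frame of pointer_tip between -0.006 and 0.006 m and angle between lens_center's own z axis and vertical below 0.12 rad and linear speed of loupe below 0.02 m/s and contact force between loupe and the fingers above 0.5 N and contact force between loupe and stage below 0.05 N and contact force between loupe and bracket below 0.05 N and contact force between loupe and die below 0.05 N and contact force between bracket and the fingers below 0.05 N); the arm keeps its last pose, push and grip.
It fails at once if the bracket is let go more than 25 mm above its place (dropped) (height (world z) of bracket_center above 0.051 m and contact force between bracket and the fingers below 0.001 N).
It fails at once if the pointer is shifted by more than 4 mm (distance of pointer_tip from where it was at the start of the episode above 0.004 m).
It fails at once if a bystander is moved by more than 30 mm (distance of any of cap_between, cap_right, jar, tube, rack, spanner from where it was at the start of the episode above 0.03 m).
It also fails if it takes over 67 s, if anything falls off the work surface, if the arm or the gripper's body presses on something with over 40 N, if the wrist force passes 120 N, or if a joint passes its speed limit or range.

## Robot

A 7-joint arm with a two-finger parallel gripper is mounted at the origin on a cart in front of the work surface, level with it; the furniture and walls round the work are solid. World frame = base frame: x ahead of the robot, y to its left, z up, the work surface at z = 0. Lengths are in m, angles in rad, forces in N, time in s.
With the tool pointing down it reaches from about 0.35 to 0.9 m from the base axis. Payload 8.1 kg.
Tool frame: the origin (TCP) lies midway between the tips of the shut fingers; the grasp point (between the pads) lies bot.grip_point_offset behind it (bot.grip_point_offset is the distance from the TCP to the grasp point, in m); z points along the fingers, y is the line along which they close (so a half turn about z gives the same grasp; the last joint's range is limited). The gripper opens to 85 mm and grips with 20 to 120 N. Pads are 22 mm wide; open, the fingers measure 114 mm over their backs; the gripper's body (76 mm by 85 mm) begins 54 mm behind the grasp point. The pads swing forward as they close: fully open they stand 13 mm farther back than shut.
Start: joints at [1.058, 0.434, 0.025, 1.573, -0.012, 1.134, -0.075], TCP at [0.249, -0.573, 0.196] pointing down, gripper open.
Joint ranges: [-2.62, 2.62], [-0.44, 2.09], [-1.27, 1.32], [0.08, 2.57], [-1.32, 4.46], [0.12, 2], [-2.74, 2.74]. Speed limits (rad/s): [2.22, 2.22, 3.01, 3.01, 3.14, 3.14, 3.14].

## Interface

Orientations are given as a unit quaternion [w, x, y, z].
In Python, from rig import bot, viewer, spotter gives the robot as it stands.
- The arm moves only by the shell command python3 -m inch 'ROWS' [FORCE]. ROWS is JSON, one flat list of numbers, 5 for each row, row after row: the opening in per cent of the stroke, from 0 (shut) to 100 (fully open), then the shift along the tool's x, y, z in mm, then the turn about the tool's z in degrees. In form: [claw, dx, dy, dz, roll, claw, dx, dy, dz, roll, ...]. A call has 1 to 12 rows; each row shifts and turns the commanded pose from where the row before left it, along the tool's axes as they then stand; what a row does not reach is not made up. A row lasts 1/10 s, in which the tool goes at most 50 mm and 8.59 degrees, less where a joint would pass 70% of its speed; a pose out of reach is approached as far as the arm can. A call with a gripper value outside its range is refused whole. The fingers move at their own pace and stop on an object; FORCE is the grip in N (left out, the last holds). Time passes only in rows, so rows that do not move let the fingers close. It gives the time, the measured TCP pose, the force, the opening and the grip force at its end, in the units of the state.
- bot.read_state(): the state, without advancing time (a new reading comes with each control period).
- viewer.snapshot(name): name is "scene" or "top" or "wrist"; returns (picture, depth): 420x560x3 uint8, red, green, blue; 420x560 float32, m along the optical axis (not along the pixel's ray), 0 where there is no reading.
- viewer.get_calibration(name): a dict with "fovy" (degrees; the focal length in pixels is half the picture's height over the tangent of half this angle, whatever the lens; pixels are square), "cx", "cy" (the principal point, pixels), "dist_coeffs" ([k1, k2, p1, p2, k3] as OpenCV has them; the pictures are not rectified), "rvec" (rotation vector, rad) and "tvec" (3), from world to camera coordinates, as OpenCV has them. Camera axes: x right, y down, z forward; pixel columns grow to the right and rows downward; lengths in m; the calibration is good to about 2 mm. A picture is of the moment at which its call begins: read the wrist's pose just before it. get_calibration takes no time and is no camera call; for the wrist camera it gives the pose at the moment of the call.
- bot.hand_in(): hands the job in; it is judged then, once.
Trained networks look in the newest picture that a camera, given by its name, has taken for a name from the list of things; names that differ only in an ending like _2 or _b are one class to them, and where a whole thing is asked for, a point or a joint stands for the part that bears it (a point fixed in the world has none). Each returns a list of dicts, best first, with "conf" (0 to 1); they miss things now and then, are a little off and sometimes report something else, mostly with a low value. They report only what shows in the picture. A call takes as long as a camera call.
- spotter.search_frame(camera, thing): "location" ([x, y, z] in m, in world coordinates, good to about 4 mm: the middle of the surface that is visible of it).
The state is a dict: "time": time; "qpos": joint angles; "dq": joint speeds; "joint_efforts": joint torques, N m; "tool_pos": TCP position; "tool_rot": TCP orientation; "contact_force": force on the tool from outside, world axes, zero at the start; "moment": the same for the moment, N m; "finger_gap": finger opening in m; "grasp_force": force on a finger pad.
Only numpy, scipy, OpenCV 4.12 (cv2) and the standard library are available. Lean on these libraries where they do the work, as an engineer would, in place of code of your own. Each camera call takes 0.05 s, during which the arm holds its last target. There are 200 camera calls.

## Working session

There is one attempt and no reset: what is moved stays moved. The work goes in short steps, Python scripts to look and compute and a shell command to move; the robot and the scene stay as the last step left them, time stands still between calls to the robot, and variables do not carry over. Pictures are saved under pics/ and viewed, at most 10 in all, crops included, and the job is handed in when it is done.

```bash
ls; mkdir -p pics; cat > h.py <<'E'
import numpy as np, cv2
from rig import bot, viewer, spotter
from scipy.spatial.transform import Rotation as R
def snap(n,save=None):
    c=viewer.get_calibration(n); im,d=viewer.snapshot(n)
    if save: cv2.imwrite('pics/'+save,im[:,:,::-1])
    return c,im,d
def cloud(c,d):
    h,w=d.shape; f=h/2/np.tan(np.radians(c['fovy'])/2)
    K=np.array([[f,0,c['cx']],[0,f,c['cy']],[0,0,1]])
    u,v=np.meshgrid(np.arange(w),np.arange(h))
    p=cv2.undistortPoints(np.stack([u,v],-1).reshape(-1,1,2).astype(float),K,np.array(c['dist_coeffs'],float)).reshape(h,w,2)
    P=np.dstack([p*d[...,None],d])
    Rm=cv2.Rodrigues(np.array(c['rvec'],float))[0]
    W=(P-np.array(c['tvec']).ravel())@Rm
    W[d==0]=np.nan
    return W
E
python3 - <<'E'
from h import *
s=bot.read_state(); print(s['time'],s['tool_pos'],s['tool_rot'],bot.grip_point_offset,s['finger_gap'])
for n in ['top','scene']:
    c,im,d=snap(n,n+'0.png'); print(n,c)
    np.savez('/tmp/'+n,W=cloud(c,d),im=im)
    for t in ['die','bracket_center','stage_seat','pointer_tip','lens_center','loupe_grip','cap_between','cap_right','jar','tube','rack','spanner']:
        r=spotter.search_frame(n,t); print(t,[(np.round(x['location'],3).tolist(),round(x['conf'],2)) for x in r[:2]])
E
```

```text
pics
0.0 [ 0.24876259 -0.57278464  0.19503887] [-7.26674873e-04  9.79086693e-01  2.03442068e-01 -2.09220938e-04] 0.0187 0.08529586817964549
top {'fovy': 46.82250629228806, 'cx': 282.58098694284786, 'cy': 201.32766360965934, 'dist_coeffs': array([-0.15702293,  0.        ,  0.        ,  0.        ,  0.        ]), 'rvec': array([ 2.06221187, -2.16974184,  0.21386347]), 'tvec': array([-0.05061942,  0.59967126,  1.28038676])}
die [([0.491, -0.274, 0.021], 0.76)]
bracket_center [([0.489, -0.285, 0.018], 0.69)]
stage_seat [([0.516, 0.038, 0.012], 0.59)]
pointer_tip [([0.467, 0.356, 0.013], 0.51), ([0.572, 0.044, 0.126], 0.46)]
lens_center [([0.464, 0.356, 0.012], 0.82), ([0.568, -0.538, 0.025], 0.73)]
loupe_grip [([0.467, -0.496, 0.004], 0.74), ([0.467, 0.358, 0.008], 0.57)]
cap_between [([0.544, 0.178, 0.022], 0.49)]
cap_right [([0.545, -0.116, 0.022], 0.46)]
jar [([0.494, -0.452, 0.059], 0.76)]
tube [([0.567, -0.54, 0.029], 0.65), ([0.547, 0.179, 0.018], 0.62)]
rack [([0.691, 0.332, 0.018], 0.83)]
spanner [([0.468, -0.495, 0.003], 0.73)]
scene {'fovy': 46.853872551355636, 'cx': 272.05576623399537, 'cy': 207.18505572676705, 'dist_coeffs': array([0.01383616, 0.        , 0.        , 0.        , 0.        ]), 'rvec': array([ 1.10278306, -2.33874656,  1.08532264]), 'tvec': array([0.29507583, 0.38505909, 1.01265178])}
die [([0.475, -0.264, 0.02], 0.76)]
bracket_center [([0.484, -0.292, 0.027], 0.52), ([0.465, -0.493, 0.003], 0.26)]
stage_seat [([0.519, 0.046, 0.007], 0.65), ([0.464, 0.352, 0.013], 0.58)]
pointer_tip [([0.566, 0.052, 0.124], 0.59)]
lens_center [([0.461, 0.352, 0.013], 0.74)]
loupe_grip [([0.462, 0.35, 0.006], 0.74)]
cap_between [([0.542, 0.182, 0.022], 0.46), ([0.521, 0.044, 0.01], 0.33)]
cap_right [([0.472, -0.262, 0.021], 0.66), ([0.542, -0.108, 0.021], 0.54)]
jar []
tube [([0.561, -0.542, 0.025], 0.48)]
rack [([0.679, 0.336, 0.019], 0.95)]
spanner [([0.468, -0.491, 0.005], 0.39)]
```

View pics/top0.png

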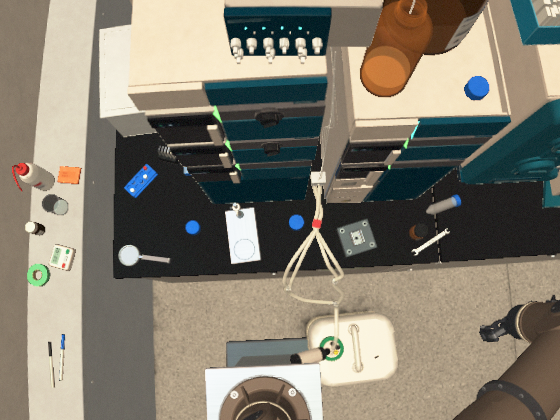

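View pics/scene0.png

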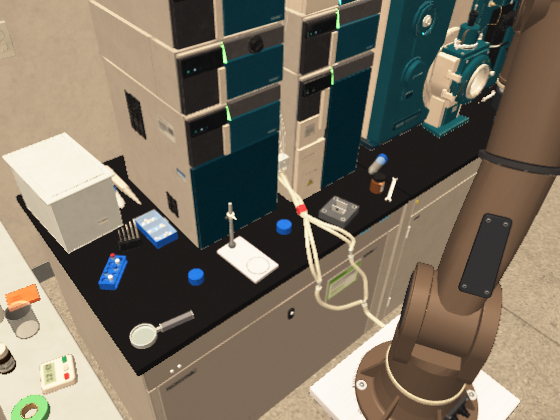

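```bash
python3 - <<'E'
from h import *
def ms(W,c,r,zlo,zhi):
    m=(abs(W[...,0]-c[0])<r)&(abs(W[...,1]-c[1])<r)&(W[...,2]>zlo)&(W[...,2]<zhi); return m
def rect(W,m,n):
    p=W[m]; 
    if len(p)<5: print(n,'few',len(p)); return
    b=cv2.minAreaRect((p[:,:2]*1000).astype(np.float32)); print(n,len(p),np.round(b[0],1),np.round(b[1],1),round(b[2],1),'z',np.round(np.median(p[:,2])*1000,1),'mean',np.round(p[:,:2].mean(0)*1000,1))
for n in ['top','scene']:
    Z=np.load('/tmp/%s.npz'%n); W=Z['W']; print(n)
    print('bench z',np.nanmedian(W[...,2][ms(W,(0.40,-.1),.05,-.02,.02)]))
    rect(W,ms(W,(.489,-.275),.07,.018,.03),'die')
    rect(W,ms(W,(.489,-.275),.07,.033,.06),'bracket')
    rect(W,ms(W,(.54,.04),.12,.007,.017),'stage')
    rect(W,ms(W,(.60,.04),.06,.135,.18),'posttop')
    rect(W,ms(W,(.56,.05),.06,.07,.134),'pointer')
    rect(W,ms(W,(.465,.35),.11,.007,.03),'lens')
    for k in range(70,165,5): 
        m=ms(W,(.58,.05),.06,k/1000,(k+5)/1000); 
        if m.any(): print(k,m.sum(),np.round(W[m].min(0),3),np.round(W[m].max(0),3))
E
```

```text
top
bench z -0.0003426050314014507
die 804 [ 480.7 -264.7] [ 91.7 134.5] 15.3 z 23.5 mean [ 488.1 -281.6]
bracket 49 [ 471.4 -250.7] [ 37.9 110.2] 28.0 z 38.2 mean [ 476.8 -265.5]
stage 1407 [520.5  43.5] [232.5 176.1] 89.6 z 11.5 mean [510.9  37.8]
posttop 207 [589.4  40. ] [ 40.2 119.6] 0.5 z 157.9 mean [604.4  41.5]
pointer 277 [580.1  50. ] [ 57.9 119.3] 0.5 z 109.1 mean [600.5  47.5]
lens 488 [499.4 320. ] [148.9 139.5] 89.7 z 13.3 mean [470.  340.7]
70 14 [0.571 0.003 0.07 ] [0.608 0.104 0.075]
75 18 [ 0.572 -0.001  0.075] [0.609 0.098 0.08 ]
80 20 [ 0.574 -0.009  0.08 ] [0.609 0.108 0.085]
85 17 [ 0.606 -0.004  0.085] [0.609 0.094 0.09 ]
90 17 [ 0.57  -0.007  0.091] [0.609 0.104 0.095]
95 22 [ 0.607 -0.005  0.095] [0.609 0.109 0.1  ]
100 19 [ 0.607 -0.005  0.1  ] [0.609 0.095 0.104]
105 13 [ 0.607 -0.008  0.105] [0.609 0.099 0.109]
110 18 [0.607 0.005 0.11 ] [0.609 0.11  0.115]
115 24 [ 0.551 -0.003  0.115] [0.609 0.095 0.12 ]
120 42 [ 0.554 -0.009  0.12 ] [0.609 0.108 0.125]
125 34 [ 0.555 -0.007  0.125] [0.609 0.105 0.13 ]
130 23 [ 0.57  -0.009  0.13 ] [0.609 0.106 0.134]
13
[... 1000 characters left out ...]
]
95 50 [ 0.569 -0.008  0.095] [0.609 0.11  0.1  ]
100 56 [ 0.568 -0.009  0.1  ] [0.609 0.109 0.105]
105 59 [ 0.568 -0.009  0.105] [0.609 0.109 0.11 ]
110 51 [ 0.566 -0.008  0.11 ] [0.611 0.108 0.115]
115 56 [ 0.563 -0.01   0.115] [0.61  0.109 0.12 ]
120 81 [ 0.552 -0.009  0.12 ] [0.612 0.11  0.125]
125 77 [ 0.559 -0.009  0.125] [0.609 0.106 0.13 ]
130 62 [ 0.568 -0.008  0.13 ] [0.611 0.109 0.135]
135 58 [ 0.568 -0.008  0.135] [0.61  0.108 0.14 ]
140 71 [ 0.564 -0.006  0.14 ] [0.61  0.108 0.145]
145 68 [ 0.567 -0.01   0.145] [0.61  0.108 0.15 ]
150 63 [ 0.567 -0.009  0.15 ] [0.609 0.109 0.155]
155 62 [ 0.567 -0.009  0.155] [0.61  0.108 0.16 ]
160 65 [ 0.565 -0.009  0.16 ] [0.61  0.107 0.165]
```

Top picture: die at (357,237), stage ring at (243,249) with post at (237,208), lens glass at (129,255) with the handle running right to (168,261). These agree with the networks, apart from the low-confidence duplicates. Loose hoses run at (316,225) between die and stage.

```bash
cat >> h.py <<'E'
def yaw(): 
    x=R.from_quat(np.roll(bot.read_state()['tool_rot'],-1)).as_matrix()
    return x
def to(x,y,z,tx=None):
    "tx: desired world angle (deg) of tool x axis; shift first in current axes, then roll"
    s=bot.read_state(); M=yaw(); d=M.T@(np.array([x,y,z])-s['tool_pos'])*1000
    a=np.degrees(np.arctan2(M[1,0],M[0,0]))
    print('shift',np.round(d,1),'toolx',round(a,1),'tilt',np.round(M[:2,2],3), 'roll',None if tx is None else round((a-tx+180)%360-180,1))
E
python3 - <<'E'
from h import *
c=viewer.get_calibration('wrist'); Rm=cv2.Rodrigues(np.array(c['rvec'],float))[0]
s=bot.read_state(); cam=-Rm.T@np.array(c['tvec']).ravel(); M=yaw()
print('cam in tool',M.T@(cam-s['tool_pos']),'axes in tool\n',np.round(M.T@Rm.T,2), c['fovy'])
W=np.load('/tmp/scene.npz')['W']; im=np.load('/tmp/scene.npz')['im']
# hose heights
for y in np.arange(-.26,-.10,.02):
    m=(abs(W[...,1]-y)<.01)&(W[...,0]>.35)&(W[...,0]<.585)&(W[...,2]>.03)
    if m.any(): print(round(y,2),m.sum(),np.round(W[m].min(0),3),np.round(W[m].max(0),3))
to(.43,-.277,.30,0)
E
```

```text
cam in tool [ 0.06526164 -0.00021607 -0.17876006] axes in tool
 [[-0.   -0.97 -0.26]
 [ 1.   -0.   -0.  ]
 [-0.   -0.26  0.97]] 69.05037969486317
-0.26 37 [ 0.468 -0.27   0.03 ] [ 0.585 -0.25   0.093]
-0.24 10 [ 0.582 -0.25   0.069] [ 0.585 -0.237  0.09 ]
-0.22 6 [ 0.413 -0.219  0.03 ] [ 0.585 -0.21   0.272]
-0.2 53 [ 0.417 -0.209  0.03 ] [ 0.47  -0.19   0.037]
-0.18 204 [ 0.416 -0.19   0.03 ] [ 0.585 -0.17   0.09 ]
-0.16 188 [ 0.471 -0.17   0.034] [ 0.585 -0.15   0.088]
-0.14 48 [ 0.448 -0.15   0.04 ] [ 0.497 -0.13   0.066]
-0.12 79 [ 0.425 -0.13   0.03 ] [ 0.474 -0.11   0.068]
shift [ 284.  -199.6 -104.2] toolx 23.5 tilt [0. 0.] roll 23.5
```

```bash
python3 -m inch '[100,0,0,-40,0,100,10,-10,-40,0,100,40,-25,-24,0,100,40,-25,0,0,100,40,-25,0,0,100,40,-25,0,0,100,40,-25,0,0,100,40,-25,0,0,100,40,-25,0,0,100,10,-10,0,8,100,0,0,0,8,100,0,0,0,7.5]'
python3 -m inch '[100,0,0,0,0,100,0,0,0,0]'
cat > look.py <<'E'
from h import *
import sys
to(.45,-.277,.3,0)
c,im,d=snap('wrist',sys.argv[1]+'.png'); W=cloud(c,d); np.savez('/tmp/'+sys.argv[1],W=W,im=im)
for t in sys.argv[2:]:
    r=spotter.search_frame('wrist',t); print(t,[(np.round(x['location'],3).tolist(),round(x['conf'],2)) for x in r[:2]])
E
python3 look.py w1 die bracket_center
```

```text
time: 2.5
tool_pos: [0.4454, -0.2762, 0.2986]
tool_rot: [0.0, 1.0, -0.002, 0.0]
contact_force: [0.1, 0.1, -0.0]
finger_gap: 0.0856
grasp_force: 0.0
time: 2.7
tool_pos: [0.445, -0.2771, 0.2985]
tool_rot: [0.0, 1.0, 0.002, 0.0]
contact_force: [-1.2, 0.4, 0.3]
finger_gap: 0.0849
grasp_force: 0.0
shift [ 5.  -0.1 -1.5] toolx 0.2 tilt [ 0. -0.] roll 0.2
die [([0.494, -0.287, 0.024], 0.72), ([0.474, -0.504, 0.004], 0.16)]
bracket_center [([0.491, -0.285, 0.015], 0.66)]
```

View pics/w1.png

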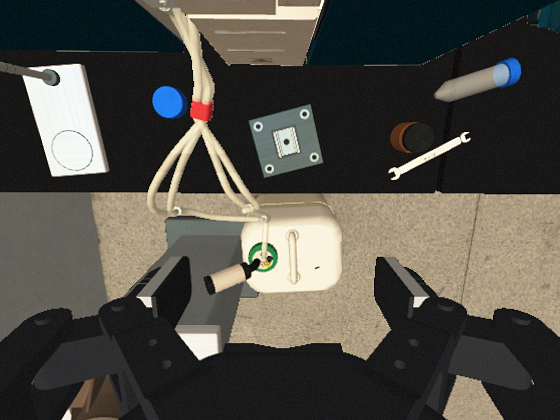

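```bash
cat > br.py <<'E'
from h import *
import sys
Z=np.load('/tmp/%s.npz'%sys.argv[1]); W=Z['W']; cx,cy,zl,zh,r=map(float,sys.argv[2:7])
m=((np.hypot(W[...,0]-cx,W[...,1]-cy)<r)&(W[...,2]>zl)&(W[...,2]<zh)).astype(np.uint8)
n,l,st,_=cv2.connectedComponentsWithStats(m)
for i in range(1,n):
    if st[i,4]<25: continue
    p=W[l==i]; b=cv2.minAreaRect((p[:,:2]*1000).astype(np.float32))
    print(st[i,4],np.round(b[0],1),np.round(b[1],1),round(b[2],1),'z',np.round(np.percentile(p[:,2],[5,50,95])*1000,1))
E
python3 br.py w1 .487 -.28 .034 .05 .05; echo; python3 br.py w1 .487 -.28 .018 .030 .08
```

```text
60 [ 493.8 -296. ] [34.   3.2] 14.5 z [37.5 40.6 41.7]
58 [ 486.7 -269.8] [34.6  3.2] 14.3 z [38.8 40.5 41.9]

3133 [ 490.7 -282.8] [85.2 90.3] 14.3 z [23.2 24.7 26.1]
27 [ 492.  -293.5] [22.3  2.5] 14.5 z [18.2 19.1 27. ]
```

Wrist picture: die around (286,141), with the bracket's two bright ears in it at (286,141), rotated about 14.5°. Both ears measure cleanly in depth: centre (490.2, -282.9), x axis at +14.6°.

```bash
python3 -m inch '[60,25,5,30,-7,60,20,1,40,-7.4,60,0,0,40,0,60,0,0,40,0,60,0,0,40,0,60,0,0,0,0,60,0,0,0,0]' 30
python3 -c "
from h import *
to(.4902,-.2829,.025,14.6)"
```

```text
time: 3.55
tool_pos: [0.4899, -0.2807, 0.109]
tool_rot: [-0.0, 0.992, 0.125, -0.0]
contact_force: [0.6, 0.0, 0.3]
finger_gap: 0.0511
grasp_force: 0.0
shift [-0.2  2.2 84. ] toolx 14.4 tilt [-0.001  0.   ] roll -0.2
```

```bash
python3 -m inch '[60,0,2.2,30,-0.2,60,0,0,30,0,60,0,0,15,0,60,0,0,9,0,60,0,0,0,0,40,0,0,0,0,35,0,0,0,0,25,0,0,0,0,25,0,0,0,0,25,0,0,0,0,25,0,0,0,0]' 30
```

```text
time: 4.65
tool_pos: [0.4905, -0.2828, 0.0246]
tool_rot: [0.0, 0.992, 0.127, 0.0]
contact_force: [-0.2, -0.6, -0.2]
finger_gap: 0.0214
grasp_force: 0.0
```

```bash
python3 look.py w2; python3 - <<'E'
from h import *
im=cv2.imread('pics/w2.png'); cv2.imwrite('pics/w2.png',im)
E
```

```text
shift [ -37.8  -15.8 -275.4] toolx 14.6 tilt [ 0. -0.] roll 14.6
```

View pics/w2.png

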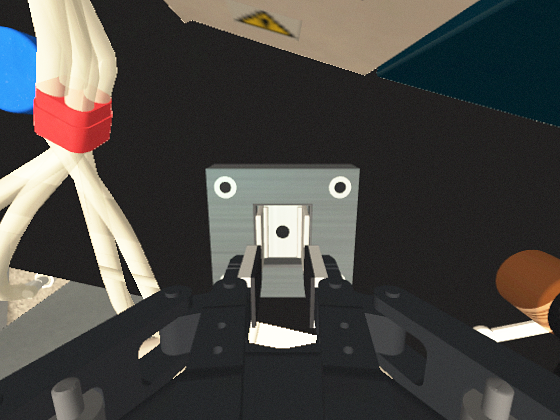

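The die cavity with the bracket shows at (283,233). The finger ends are at (250,250) and (315,250), and it is unclear whether they reach below the ear tops. I'll check the depths.

```bash
python3 - <<'E'
from h import *
Z=np.load('/tmp/w2.npz'); W=Z['W']; s=bot.read_state(); M=yaw()
print(s['finger_gap'],s['grasp_force'])
T=(W-s['tool_pos'])@M*1000
for v in (215,235,246,252,260,275,290,310,330):
    print(v,[(u,*np.round(T[v,u]).tolist()) for u in (244,249,254,258,262,283,304,308,312,318)][:10])
E
```

```text
0.021326168364277327 0.0
215 [(244, 14.0, -23.0, -1.0), (249, 14.0, -20.0, 0.0), (254, 14.0, -17.0, 0.0), (258, 18.0, -14.0, -14.0), (262, 16.0, -12.0, -7.0), (283, 12.0, 0.0, 8.0), (304, 18.0, 12.0, -13.0), (308, 18.0, 14.0, -14.0), (312, 14.0, 18.0, -0.0), (318, 14.0, 22.0, 0.0)]
235 [(244, 1.0, -24.0, -0.0), (249, 1.0, -21.0, -0.0), (254, 2.0, -18.0, -2.0), (258, 7.0, -14.0, -17.0), (262, 5.0, -12.0, -9.0), (283, -2.0, 0.0, 9.0), (304, 7.0, 12.0, -17.0), (308, 7.0, 14.0, -16.0), (312, 1.0, 18.0, -0.0), (318, 1.0, 22.0, -1.0)]
246 [(244, -6.0, -24.0, 0.0), (249, 11.0, -16.0, -42.0), (254, 10.0, -14.0, -41.0), (258, 11.0, -12.0, -42.0), (262, -1.0, -12.0, -12.0), (283, -10.0, 0.0, 9.0), (304, 0.0, 12.0, -16.0), (308, 11.0, 12.0, -42.0), (312, 11.0, 14.0, -42.0), (318, 10.0, 17.0, -42.0)]
252 [(244, -10.0, -24.0, -0.0), (249, 11.0, -15.0, -49.0), (254, 10.0, -13.0, -48.0), (258, 10.0, -11.0, -49.0), (262, -5.0, -12.0, -12.0), (283, -14.0, 0.0, 9.0), (304, 6.0, 11.0, -38.0), (308, 11.0, 12.0, -49.0), (312, 10.0, 13.0, -49.0), (318, 11.0, 16.0, -49.0)]
260 [(244, 11.0, -17.0, -58.0), (
[... 609 characters left out ...]
, (262, -36.0, -13.0, -1.0), (283, -37.0, 0.0, -0.0), (304, -36.0, 14.0, -1.0), (308, -0.0, 11.0, -64.0), (312, nan, nan, nan), (318, 11.0, 12.0, -84.0)]
310 [(244, 16.0, -11.0, -104.0), (249, 1.0, -12.0, -80.0), (254, -3.0, -11.0, -75.0), (258, -12.0, -11.0, -61.0), (262, -67.0, -15.0, 23.0), (283, -68.0, 0.0, 24.0), (304, -67.0, 16.0, 23.0), (308, -8.0, 10.0, -67.0), (312, -3.0, 11.0, -74.0), (318, 7.0, 12.0, -90.0)]
330 [(244, 16.0, -10.0, -112.0), (249, -6.0, -12.0, -82.0), (254, -310.0, -55.0, 329.0), (258, -316.0, -48.0, 337.0), (262, -343.0, -43.0, 374.0), (283, -344.0, 1.0, 375.0), (304, -85.0, 16.0, 24.0), (308, -85.0, 19.0, 24.0), (312, -84.0, 22.0, 24.0), (318, -6.0, 13.0, -83.0)]
```

The fingertips really sit about 40 mm behind the reported TCP at this gap, so the fingers closed above the ears and nothing was touched. I'll reopen, go down by that amount and check.

```bash
python3 -m inch '[60,0,0,0,0,60,0,0,0,0,60,0,0,0,0,60,0,0,15,0,60,0,0,10,0,60,0,0,5,0,60,0,0,3,0,60,0,0,0,0,45,0,0,0,0,45,0,0,0,0]' 30
cat > tip.py <<'E'
from h import *
c,im,d=snap('wrist'); W=cloud(c,d); s=bot.read_state(); M=yaw(); T=(W-s['tool_pos'])@M*1000
print(s['finger_gap'],s['tool_pos'])
g=s['finger_gap']*500
for sg in (-1,1):
    m=(abs(T[...,0]-10.5)<2.5)&(sg*T[...,1]>g-2)&(sg*T[...,1]<g+9)&(T[...,2]<-20)&(T[...,2]>-90)
    z=T[...,2][m]; print(sg,m.sum(), np.round(np.sort(z)[-8:],1), 'world z',np.round(W[...,2][m].min()*1000,1))
E
python3 tip.py
```

```text
time: 5.7
tool_pos: [0.4908, -0.2829, -0.0081]
tool_rot: [0.0, 0.992, 0.127, 0.0]
contact_force: [0.4, 0.1, -0.4]
finger_gap: 0.0388
grasp_force: 0.0
0.038250763625515605 [ 0.49080489 -0.28291493 -0.00812366]
-1 1257 [-31.6 -31.5 -31.4 -31.4 -31.3 -31.1 -31.1 -31. ] world z 22.8
1 1262 [-31.8 -31.8 -31.8 -31.8 -31.8 -31.7 -31.6 -30.8] world z 22.7
```

```bash
sed -i 's/^    z=T.*$/    z=T[...,2][m]; print(sg,np.histogram(z,bins=np.arange(-70,-20,3)))/' tip.py; python3 tip.py
```

```text
0.03826330509372233 [ 0.49077056 -0.28291176 -0.00814838]
-1 (array([ 66,  59,  52,  56,  45,  45,  47,  38,  39,  14,   1,   5, 193,
         0,   0,   0]), array([-70, -67, -64, -61, -58, -55, -52, -49, -46, -43, -40, -37, -34,
       -31, -28, -25, -22]))
1 (array([ 62,  61,  57,  52,  47,  46,  40,  44,  40,  13,   0,   8, 196,
         0,   0,   0]), array([-70, -67, -64, -61, -58, -55, -52, -49, -46, -43, -40, -37, -34,
       -31, -28, -25, -22]))
```

```bash
python3 -m inch '[45,0,0,4,0,45,0,0,2,0,45,0,0,0,0,30,0,0,0,0,15,0,0,0,0,15,0,0,0,0,15,0,0,0,0,15,0,0,0,0,15,0,0,0,0]' 40
```

```text
time: 6.7
tool_pos: [0.4925, -0.284, -0.0118]
tool_rot: [0.001, 0.992, 0.127, 0.002]
contact_force: [-3.4, 0.9, 29.0]
finger_gap: 0.0293
grasp_force: 52.0
```

Gripped at 29 mm with 52 N, with the tips just touching the die. Lifting, in small steps at first.

```bash
python3 -m inch '[15,0,0,-3,0,15,0,0,-3,0,15,0,0,-10,0,15,0,0,-15,0,15,0,0,-20,0,15,0,0,-20,0,15,0,0,-30,0,15,0,0,-30,0,15,0,0,-30,0,15,0,0,-30,0,15,0,0,0,0,15,0,0,0,0]' 40
python3 -m inch '[15,0,0,-20,0,15,0,0,-20,0,15,-30,0,0,0,15,-30,0,0,0,15,0,0,0,0]'
python3 - <<'E'
from h import *
c,im,d=snap('top'); np.savez('/tmp/top2',W=cloud(c,d),im=im)
for t in ['stage_seat','bracket_center']:
    r=spotter.search_frame('top',t); print(t,[(np.round(x['location'],3).tolist(),round(x['conf'],2)) for x in r[:2]])
print(bot.read_state()['finger_gap'],bot.read_state()['grasp_force'])
to(.43,.03,.22,14.6)
E
```

```text
time: 7.9
tool_pos: [0.4905, -0.2828, 0.1771]
tool_rot: [0.0, 0.992, 0.127, 0.0]
contact_force: [-1.2, -0.1, -1.3]
finger_gap: 0.0288
grasp_force: 40.0
time: 8.4
tool_pos: [0.4277, -0.2993, 0.2152]
tool_rot: [-0.0, 0.992, 0.125, -0.002]
contact_force: [0.2, 0.0, -1.2]
finger_gap: 0.0289
grasp_force: 40.0
stage_seat [([0.518, 0.038, 0.012], 0.98)]
bracket_center []
0.029060673753538657 40.02476155757904
shift [  80.1 -317.4   -4. ] toolx 14.6 tilt [-0.001  0.001] roll -0.0
```

```bash
python3 -m inch '[15,8,-32,-1,0,15,8,-32,-1,0,15,8,-32,-1,0,15,8,-32,0,0,15,8,-32,0,0,15,8,-32,0,0,15,8,-32,0,0,15,8,-32,0,0,15,8,-32,0,0,15,0,-30,0,0,15,0,0,0,0,15,0,0,0,0]' 40
sed -i 's/^to(.*$//' look.py
python3 look.py w3 stage_seat pointer_tip
python3 br.py w3 .54 .04 .008 .018 .13; python3 br.py w3 .585 .045 .12 .20 .025;python3 br.py w3 .57 .045 .08 .14 .032
```

```text
time: 9.75
tool_pos: [0.4222, 0.0291, 0.2192]
tool_rot: [-0.0, 0.992, 0.128, -0.0]
contact_force: [0.7, 0.2, -0.1]
finger_gap: 0.029
grasp_force: 40.0
stage_seat [([0.532, 0.039, 0.012], 0.84), ([0.548, -0.111, 0.025], 0.45)]
pointer_tip [([0.572, 0.05, 0.125], 0.82), ([0.466, 0.343, 0.011], 0.47)]
9026 [515.3  38.5] [152.3  83.9] 5.1 z [11.2 12.7 14.2]
81 [542.3 163.7] [ 7.2 30.5] 83.5 z [ 8.7 12.9 17.7]
767 [570.8  47.3] [21.8 26.2] 4.7 z [123.8 128.2 156.3]
714 [571.3  43.7] [31.8 25. ] 43.2 z [119.8 127.3 134.7]
```

View pics/w3.png

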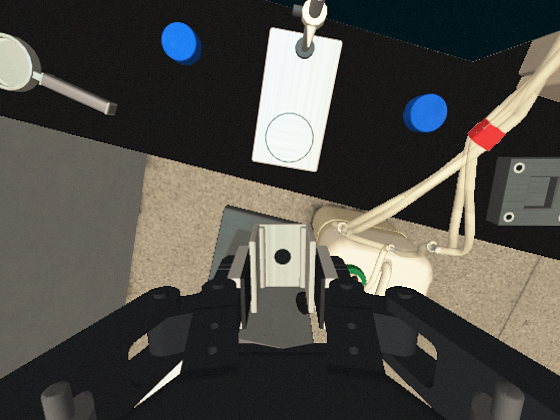

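Picture: stage plate with the ring at (289,137), post and pointer at its top (305,45), and the bracket held squarely between the fingers at (283,255). The plate fit of 152.3 x 83.9 at 5.1° is exact. I'll confirm the ring pixel, the pointer height and the held bracket's pose.

```bash
python3 - <<'E'
from h import *
Z=np.load('/tmp/w3.npz'); W=Z['W']; s=bot.read_state(); M=yaw()
print('ring',np.round(W[137,289]*1000,1))
a=np.radians(5.1); ex=np.array([np.cos(a),np.sin(a)]); seat=np.array([.5153,.0385])-.04*ex; print('seat',seat,'ptr',seat+.076*ex)
for k in ['top','scene','w3']:
    W=np.load('/tmp/%s.npz'%k)['W']
    q=(W[...,:2]-seat); u=q@ex*1000; v=q@np.array([-ex[1],ex[0]])*1000; z=W[...,2]*1000
    m=(abs(v)<9)&(u>70)&(u<92)&(z>60)&(z<150)
    print(k,m.sum())
    for x in np.c_[u,v,z][m][np.argsort(u[m])][:8 if k!='w3' else 200:1 if k!='w3' else 12]: print(np.round(x,1))
W=Z['W']; T=(W-s['tool_pos'])@M*1000
m=(abs(T[...,0])<25)&(abs(T[...,1])<14.5)&(T[...,2]>-62)&(T[...,2]<-20)
p=T[m]; print(np.round(np.percentile(p,[0,2,50,98,100],axis=0),1))
w=p[abs(p[:,1])<9]; w=w[w[:,2]>-32]; print('web',len(w), np.linalg.lstsq(np.c_[w[:,:2],np.ones(len(w))],w[:,2],rcond=None)[0])
to(*seat,.06,5.1)
E
```

```text
ring [476.7  35.1  13.7]
seat [0.47545836 0.03494423] ptr [0.55115748 0.04170019]
top 15Traceback (most recent call last):
  File "<stdin>", line 10, in <module>
IndexError: boolean index did not match indexed array along axis 1; size of axis is 1680 but size of corresponding boolean axis is 560
```

```bash
python3 - <<'E'
from h import *
s=bot.read_state(); M=yaw()
a=np.radians(5.1); ex=np.array([np.cos(a),np.sin(a)]); seat=np.array([.4755,.0349])
for k in ['top','scene','w3']:
    W=np.load('/tmp/%s.npz'%k)['W']
    q=(W[...,:2]-seat); u=q@ex*1000; v=q@np.array([-ex[1],ex[0]])*1000; z=W[...,2]*1000
    m=(abs(v)<9)&(u>70)&(u<90)&(z>60)&(z<150)
    P=np.stack([u[m],v[m],z[m]],1); P=P[np.argsort(P[:,0])]
    print(k,len(P)); print(np.round(P[:(6 if k!='w3' else 150):(1 if k!='w3' else 15)],1).tolist())
T=(W-s['tool_pos'])@M*1000
m=(abs(T[...,0])<25)&(abs(T[...,1])<14.5)&(T[...,2]>-62)&(T[...,2]<-20)
p=T[m]; print(np.round(np.percentile(p,[0,2,50,98,100],axis=0),1))
w=p[abs(p[:,1])<9]; w=w[w[:,2]>-32]; print('web',len(w), np.linalg.lstsq(np.c_[w[:,:2],np.ones(len(w))],w[:,2],rcond=None)[0])
to(*seat,.06,5.1)
E
```

```text
top 11
[[76.0, -0.6, 118.8], [78.2, -1.1, 121.0], [80.1, 0.7, 127.1], [80.3, -1.7, 124.2], [82.7, -2.1, 125.3], [83.3, 0.6, 124.2]]
scene 15
[[77.4, 2.1, 121.0], [79.8, 3.4, 120.3], [80.3, 2.8, 123.0], [82.6, 4.2, 122.4], [84.0, -0.5, 121.9], [84.2, 6.0, 125.8]]
w3 123
[[76.3, -0.1, 122.9], [79.8, 0.6, 123.3], [81.6, -0.5, 125.3], [83.3, 0.7, 126.3], [85.0, -2.6, 122.0], [86.4, 2.8, 124.0], [87.5, 0.8, 126.7], [88.5, 3.2, 124.1], [89.8, 3.4, 124.3]]
[[-19.  -14.5 -62. ]
 [-17.5 -14.1 -57.2]
 [  1.2   0.6 -28.4]
 [ 17.1  12.8 -26.4]
 [ 17.6  14.5 -24.9]]
web 2134 [ 4.24719197e-03 -5.78864114e-02 -2.76868921e+01]
shift [ 53.4   5.9 159.2] toolx 14.5 tilt [-0. -0.] roll 9.4
```

```bash
python3 -m inch '[15,0,0,0,-8,15,0,0,0,-8,15,0,0,0,-8,15,0,0,0,-8,15,0,0,0,-8,15,0,0,0,-8,15,0,0,0,-8,15,0,0,0,-8,15,0,0,0,-8,15,0,0,0,-8,15,0,0,0,0,15,0,0,0,0]' 40
python3 -c "
from h import *
to(.4755,.0349,.05,95.1); s=bot.read_state(); print(s['qpos'],s['grasp_force'])"
```

```text
time: 11.1
tool_pos: [0.4222, 0.0274, 0.2194]
tool_rot: [-0.0, 0.68, 0.733, -0.0]
contact_force: [0.1, 0.0, -0.4]
finger_gap: 0.0292
grasp_force: 40.0
shift [  3.5  53.7 169.4] toolx 94.3 tilt [-0. -0.] roll -0.8
[ 0.28125768  0.12253398 -0.5148015   1.96172432  0.0684863   1.07423563
 -0.18860744] 40.0296413898468
```

```bash
python3 -m inch '[15,1,18,0,-0.8,15,1.5,18,0,0,15,1,17.7,0,0,15,0,0,30,0,15,0,0,40,0,15,0,0,40,0,15,0,0,40,0,15,0,0,19,0,15,0,0,0,0,15,0,0,0,0,15,0,0,0,0]' 40
python3 -c "
from h import *
to(.4755,.0349,-.0105,95.1)"
```

```text
time: 12.2
tool_pos: [0.4765, 0.0365, 0.0518]
tool_rot: [0.001, 0.674, 0.739, 0.001]
contact_force: [0.2, -0.4, -0.5]
finger_gap: 0.029
grasp_force: 40.1
shift [-1.5 -1.3 62.3] toolx 95.3 tilt [0.002 0.   ] roll 0.2
```

```bash
python3 -m inch '[15,-1.5,-1.3,25,0,15,0,0,20,0,15,0,0,10,0,15,0,0,5,0,15,0,0,2,0,15,0,0,0,0,15,0,0,0,0]' 40
python3 -c "
from h import *
to(.4755,.0349,-.0115,95.1)"
```

```text
time: 12.9
tool_pos: [0.4747, 0.0348, -0.0108]
tool_rot: [0.0, 0.673, 0.739, 0.0]
contact_force: [-0.4, -0.2, -0.6]
finger_gap: 0.0288
grasp_force: 40.1
shift [0.1 0.8 0.7] toolx 95.4 tilt [0.001 0.   ] roll 0.3
```

```bash
python3 -m inch '[15,0,0.8,0.6,0,15,0,0,0.6,0,15,0,0,0,0,15,0,0,0,0]' 40
```

```text
time: 13.3
tool_pos: [0.4755, 0.0347, -0.0118]
tool_rot: [0.001, 0.673, 0.739, 0.0]
contact_force: [-2.7, -1.2, 10.8]
finger_gap: 0.0288
grasp_force: 41.4
```

Contact with the stage (10.8 N). Releasing.

```bash
python3 -m inch '[37,0,0,-0.5,0,42,0,0,0,0,50,0,0,0,0,55,0,0,0,0,60,0,0,0,0,60,0,0,0,0,60,0,0,-10,0,60,0,0,-20,0,60,0,0,-40,0,60,0,0,-40,0,60,0,0,-40,0,60,0,0,-30,0]' 40
python3 -m inch '[60,0,-30,-20,0,60,0,-20,-20,0,60,0,0,0,0,60,0,0,0,0]'
python3 look.py w4 bracket_center lens_center loupe_grip; python3 br.py w4 .4755 .035 .032 .05 .04
```

```text
time: 14.5
tool_pos: [0.4753, 0.0352, 0.171]
tool_rot: [0.001, 0.673, 0.74, 0.001]
contact_force: [1.0, 0.4, 0.0]
finger_gap: 0.0507
grasp_force: 0.0
time: 14.9
tool_pos: [0.4254, 0.03, 0.2086]
tool_rot: [0.001, 0.673, 0.739, 0.0]
contact_force: [-0.1, 0.4, -0.0]
finger_gap: 0.0512
grasp_force: 0.0
bracket_center [([0.478, 0.034, 0.015], 0.75)]
lens_center []
loupe_grip []
106 [461.3  32.9] [ 3.3 35.6] 6.3 z [34.1 40.2 41.8]
117 [488.3  35.4] [ 3.2 35.4] 5.6 z [33.  40.1 41.7]
```

View pics/w4.png

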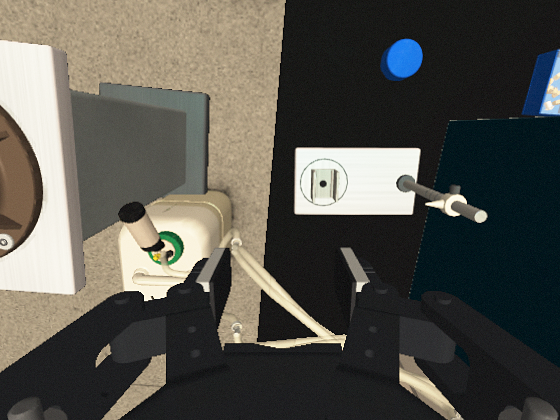

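Picture: bracket stands inside the ring at (323,184). Measured centre is (474.8, 34.2) and the ear tops are at 40 mm. On to the lens.

```bash
python3 -m inch '[60,40,0,-10,0,60,40,5,-10,0,60,40,5,-10,0,60,40,5,-10,0,60,40,5,0,0,60,40,5,0,0,60,0,0,0,0,60,0,0,0,0]' 40
python3 look.py w5 lens_center loupe_grip; python3 br.py w5 .47 .33 .008 .03 .13; python3 - <<'E'
from h import *
a=np.radians(5.1); ex=np.array([np.cos(a),np.sin(a)]); seat=np.array([.4755,.0349])
for k in ['w4','w5']:
    W=np.load('/tmp/%s.npz'%k)['W']
    q=(W[...,:2]-seat); u=q@ex*1000; v=q@np.array([-ex[1],ex[0]])*1000; z=W[...,2]*1000
    m=(abs(v)<9)&(u>70)&(u<92)&(z>60)&(z<150)
    P=np.stack([u[m],v[m],z[m]],1); P=P[np.argsort(P[:,0])]
    print(k,len(P)); print(np.round(P[:100:8],1).tolist())
    m=(abs(v)<30)&(u>40)&(u<80)&(z>5)&(z<20); print('plate z',np.median(z[m]) if m.any() else None)
W=np.load('/tmp/w5.npz')['W']; z=W[...,2]; m=(W[...,0]>.38)&(W[...,0]<.56)&(W[...,1]>.2)&(W[...,1]<.45)&(z>.006)&(z<.03)
P=W[m]*1000
for lo in range(230,410,10):
    b=P[(P[:,1]>=lo)&(P[:,1]<lo+10)]
    if len(b): print(lo,len(b),np.round([b[:,0].min(),b[:,0].max(),np.median(b[:,2]),b[:,2].max()],1))
m&=True
n,l,st,_=cv2.connectedComponentsWithStats(m.astype(np.uint8)); i=1+st[1:,4].argmax()
P=W[l==i]*1000
h=P[P[:,1]<P[:,1].max()-70]; b=cv2.minAreaRect(h[:,:2].astype(np.float32)); print('handle',b)
r=P[P[:,1]>P[:,1].max()-58]; print('ring',cv2.minEnclosingCircle(r[:,:2].astype(np.float32)))
E
```

```text
time: 15.9
tool_pos: [0.4271, 0.2722, 0.2467]
tool_rot: [-0.001, 0.672, 0.74, -0.001]
contact_force: [0.3, -0.7, 0.2]
finger_gap: 0.0515
grasp_force: 0.0
lens_center [([0.468, 0.358, 0.009], 0.88)]
loupe_grip [([0.468, 0.356, 0.007], 0.55), ([0.476, 0.038, 0.015], 0.25)]
2523 [457.7 325.7] [147.6  59.1] 69.1 z [10.9 13.3 19.3]
w4 155
[[75.7, -0.6, 124.3], [77.9, 0.9, 122.8], [79.7, -0.4, 125.0], [81.7, 1.6, 122.1], [82.9, -1.5, 124.1], [83.7, -1.0, 126.0], [84.9, 2.7, 122.5], [85.6, -1.9, 126.0], [86.5, 2.7, 122.8], [87.3, 3.2, 124.6], [87.8, -1.7, 126.8], [88.7, -0.9, 126.5], [89.4, -1.2, 128.7]]
plate z 12.705881034342001
w5 0
[]
plate z 12.618998806683507
240 6 [452.5 459.3  18.8  19.7]
250 83 [446.7 462.6  18.6  21.2]
260 81 [448.5 464.2  18.6  20.5]
270 83 [450.2 465.5  18.4  20.5]
280 86 [451.9 467.3  18.5  20.4]
290 84 [453.6 468.7  18.4  20.9]
300 88 [455.3 470.   18.4  20.4]
310 88 [457.5 472.6  18.3  20. ]
320 78 [458.7 472.9  18.   20.6]
330 70 [459.9 481.7  15.4  18.3]
340 235 [450.7 495.9  13.6  18.4]
350 344 [445.4 501.2  12.2  18. ]
360 377 [444.  502.9  12.2  17.8]
370 380 [444.1 503.4  12.2  18.3]
380 321 [447.  500.4  12.4  18.4]
390 130 [455.8 491.1  15.8  18.4]
handle ((460.32562255859375, 288.02587890625), (79.21040344238281, 14.398751258850098), 80.16081237792969)
ring ((473.6048889160156, 366.67333984375), 30.163694381713867)
```

View pics/w5.png

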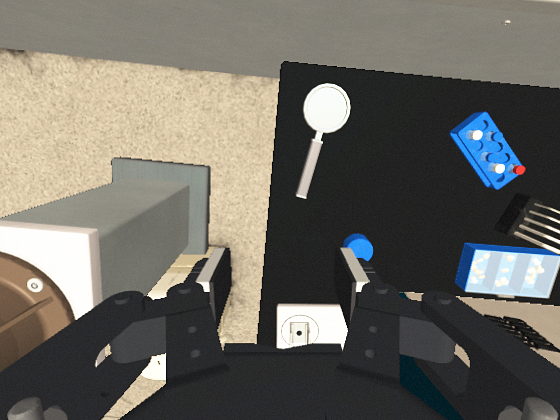

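Picture: lens at (327,108), handle running to (302,195), nothing next to it. The handle fit (centre (460.3, 288.0), axis 80.2°) and the ring fit (473.6, 366.7) are 79.8 mm apart, as specified. I'll grip about 8 mm inward of the handle's middle, nearer the centre of mass.

```bash
python3 -m inch '[45,0,0,0,7.6,45,0,0,0,7.6,45,0,0,40,0,45,0,0,40,0,45,0,0,40,0,45,0,0,40,0,45,0,0,0,0,45,0,0,0,0]' 60
python3 -c "
from h import *
to(.4617,.2959,.03,80.2)"
```

```text
time: 16.85
tool_pos: [0.4277, 0.2706, 0.0883]
tool_rot: [0.0, 0.765, 0.644, -0.001]
contact_force: [0.8, 0.8, 0.2]
finger_gap: 0.038
grasp_force: 0.0
shift [30.8 29.1 58.3] toolx 80.1 tilt [-0.001 -0.001] roll -0.1
```

```bash
python3 -m inch '[45,15,15,0,0,45,15.8,14.1,0,0,45,0,0,30,0,45,0,0,28,0,45,0,0,0,0,45,0,0,0,0]' 60
python3 -c "
from h import *
to(.4617,.2959,-.03,80.2)"
```

```text
time: 17.45
tool_pos: [0.4625, 0.2973, 0.0319]
tool_rot: [0.0, 0.765, 0.644, 0.001]
contact_force: [-0.4, 1.2, 0.3]
finger_gap: 0.0384
grasp_force: 0.0
shift [-1.6 -0.7 61.9] toolx 80.1 tilt [0.002 0.001] roll -0.1
```

```bash
python3 -m inch '[45,-1,-0.7,25,0,45,0,0,20,0,45,0,0,10,0,45,0,0,5,0,45,0,0,0,0,30,0,0,0,0,20,0,0,0,0,0,0,0,0,0,0,0,0,0,0,0,0,0,0,0,0,0,0,0,0]' 60
```

```text
time: 18.55
tool_pos: [0.4612, 0.2963, -0.0292]
tool_rot: [0.0, 0.765, 0.644, 0.001]
contact_force: [-0.4, -1.0, 7.4]
finger_gap: 0.0119
grasp_force: 59.4
```

```bash
python3 -m inch '[0,0,0,-3,0,0,0,0,-5,0,0,0,0,-10,0,0,0,0,-20,0,0,0,0,-30,0,0,0,0,-30,0,0,0,0,-30,0,0,0,0,-30,0,0,0,0,-30,0,0,0,0,-22,0,0,0,0,0,0,0,0,0,0,0]' 60
cat > lens.py <<'E'
from h import *
import sys
c,im,d=snap('wrist',sys.argv[1] if len(sys.argv)>1 else None); W=cloud(c,d); s=bot.read_state(); M=yaw(); T=(W-s['tool_pos'])@M*1000
m=(T[...,0]>38)&(T[...,0]<115)&(abs(T[...,1])<40)&(T[...,2]<-10)&(T[...,2]>-80)
n,l,st,_=cv2.connectedComponentsWithStats(m.astype(np.uint8)); i=1+st[1:,4].argmax()
for nm,X in(('tool',T),('world',W*1000)):
    P=X[l==i]; P=P[:,:]; o=cv2.minEnclosingCircle(P[:,:2].astype(np.float32))
    A=np.c_[P[:,:2]-o[0],np.ones(len(P))]; z=P[:,2]; k=np.ones(len(P),bool)
    for _ in range(4): f=np.linalg.lstsq(A[k],z[k],rcond=None)[0]; r=z-A@f; k=abs(r)<2
    print(nm,len(P),o,'plane',f,'z pct',np.percentile(z,[2,10,50,90,98]).round(1))
print(s['grasp_force'],s['finger_gap'],s['tool_pos'])
E
python3 lens.py w6.png
```

```text
time: 19.75
tool_pos: [0.4606, 0.2958, 0.1802]
tool_rot: [0.0, 0.765, 0.644, 0.0]
contact_force: [-0.3, -0.5, -1.3]
finger_gap: 0.012
grasp_force: 58.6
tool 16822 ((69.87139129638672, 0.03109043464064598), 32.0301628112793) plane [ 4.78988208e-03 -6.34309820e-04 -4.20711964e+01] z pct [-47.3 -46.6 -42.4 -41.3 -40.8]
world 16822 ((472.1585388183594, 364.2628173828125), 32.0302619934082) plane [-6.81409241e-04 -5.50562482e-03  2.21403382e+02] z pct [220.1 220.6 221.7 225.9 226.6]
58.632232546806335 0.012520559649498966 [0.46019106 0.29538981 0.17938487]
```

View pics/w6.png

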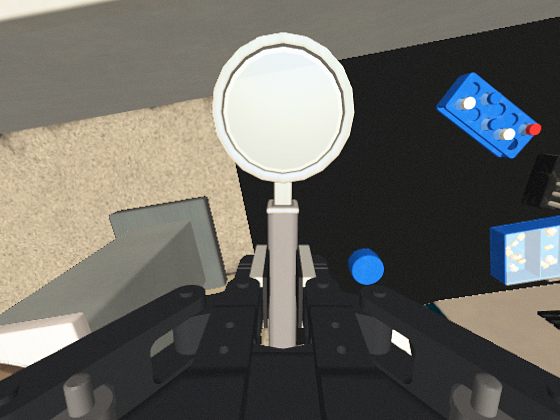

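Picture: lens held level, ring centred at (283,108), handle straight between the fingers. In the tool frame its centre is at about (72, 0), 38 mm above the TCP.

```bash
python3 -c "
from h import *
to(.4623,-.0367,.13,80.1)"
```

```text
shift [-326.8   58.7   49.6] toolx 80.2 tilt [-0.    -0.001] roll 0.1
```

```bash
python3 -m inch '[0,-15,3,0,0,0,-30,5,0,0,0,-35,7,0,0,0,-35,7,0,0,0,-35,6,0,0,0,-35,6,0,0,0,-35,6,0,0,0,-35,6,0,0,0,-30,6,0,0,0,-27,4,0,0,0,-15,2.7,0,0,0,0,0,0,0]' 60
python3 -m inch '[0,0,0,15,0,0,0,0,20,0,0,0,0,15,0,0,0,0,0,0,0,0,0,0,0]'
python3 -c "
from h import *
to(.4623,-.0367,.0845,80.1)"
```

```text
time: 21.0
tool_pos: [0.4612, -0.0399, 0.1787]
tool_rot: [-0.0, 0.767, 0.642, -0.001]
contact_force: [0.6, -0.6, -1.9]
finger_gap: 0.0122
grasp_force: 58.6
time: 21.5
tool_pos: [0.4622, -0.0358, 0.1297]
tool_rot: [-0.001, 0.765, 0.644, -0.0]
contact_force: [-0.8, 0.6, -1.7]
finger_gap: 0.0119
grasp_force: 58.6
shift [-0.8  0.3 45.2] toolx 80.2 tilt [-0.001  0.   ] roll 0.1
```

```bash
python3 -m inch '[0,-0.8,0.3,20,0,0,0,0,15,0,0,0,0,10,0,0,0,0,0,0,0,0,0,0,0,0,0,0,0,0,0,0,0,0,0]' 60
python3 - <<'E'
from h import *
import subprocess
exec(open('lens.py').read().replace("sys.argv[1] if len(sys.argv)>1 else None","'w7.png'"))
a=np.radians(5.1); ex=np.array([np.cos(a),np.sin(a)]); seat=np.array([.4755,.0349])
for k in ['wrist','scene','top']:
    c,im,d=snap(k,k+'9.png'); W=cloud(c,d)
    q=(W[...,:2]-seat); u=q@ex*1000; v=q@np.array([-ex[1],ex[0]])*1000; z=W[...,2]*1000
    m=(abs(v)<9)&(u>70)&(u<90)&(z>60)&(z<150); P=np.stack([u[m],v[m],z[m]],1); P=P[np.argsort(P[:,0])]
    print(k,len(P),np.round(P[:60:max(1,len(P)//8)],1).tolist())
    m=(np.hypot(u,v)<36)&(z>105)&(z<150); print('lens',m.sum(),np.percentile(z[m],[5,50,95]) if m.any() else 0, cv2.minEnclosingCircle((W[m][:,:2]*1000).astype(np.float32)) if m.any() else 0)
    m=(abs(v)<30)&(u>40)&(u<70)&(z>5)&(z<20); print('plate',np.median(z[m]) if m.any() else 0)
    for t in ['pointer_tip','lens_center','bracket_center']:
        r=spotter.search_frame(k,t); print(t,[(np.round(x['location'],3).tolist(),round(x['conf'],2)) for x in r[:2]])
E
python3 -c "
import cv2;a=cv2.imread('pics/scene9.png')[170:290,170:330];cv2.imwrite('pics/s9c.png',cv2.resize(a,None,fx=5,fy=5,interpolation=cv2.INTER_CUBIC))"
```

```text
time: 22.2
tool_pos: [0.4634, -0.0372, 0.0855]
tool_rot: [0.0, 0.765, 0.644, 0.0]
contact_force: [-0.1, 0.1, -1.7]
finger_gap: 0.0121
grasp_force: 58.7
tool 16861 ((69.92937469482422, -0.5228109359741211), 32.07576370239258) plane [ 4.38532792e-03  1.65462543e-03 -4.13076840e+01] z pct [-46.6 -45.8 -41.7 -40.6 -40. ]
world 16861 ((474.6191711425781, 31.77650260925293), 32.07575225830078) plane [-1.39190829e-03 -4.22156042e-03  1.26653522e+02] z pct [125.4 125.9 127.  131.1 131.9]
58.68638098239899 0.012049135542206846 [ 0.46323505 -0.03722286  0.08534722]
wrist 511 [[76.0, 0.7, 123.1]]
lens 16859 [125.53153129 126.868593   131.44384521] ((474.1028747558594, 31.373506546020508), 32.24468231201172)
plate 12.587207055838242
pointer_tip [([0.571, 0.05, 0.129], 0.79)]
lens_center [([0.47, 0.03, 0.124], 0.91)]
bracket_center []
scene 16 [[77.2, 2.3, 121.2], [79.6, 3.5, 120.4], [82.1, 4.6, 122.9], [86.0, 4.5, 123.7], [87.8, 6.3, 123.7], [88.0, -0.7, 122.6], [88.9, 1.9, 123.6], [89.4, 1.3, 126.4]]
lens 413 [118.38102278 124.46253676 129.51476718] ((469.3678894042969, 33.45061111450195), 32.94322204589844)
plate 10.426002715193379
pointer_tip [([0.532, 0.045, 0.009], 0.68), ([0.568, 0.052, 0.124], 0.46)]
lens_center [([0.464, 0.027, 0.124], 0.97)]
bracket_center [([0.474, 0.038, 0.021], 0.58)]
top 0 []
lens 131 [122.10575844 126.32759599 131.51750983] ((469.87762451171875, 42.907230377197266), 27.044565200805664)
plate 11.265989190123264
pointer_tip []
lens_center []
bracket_center []
```

View pics/s9c.png

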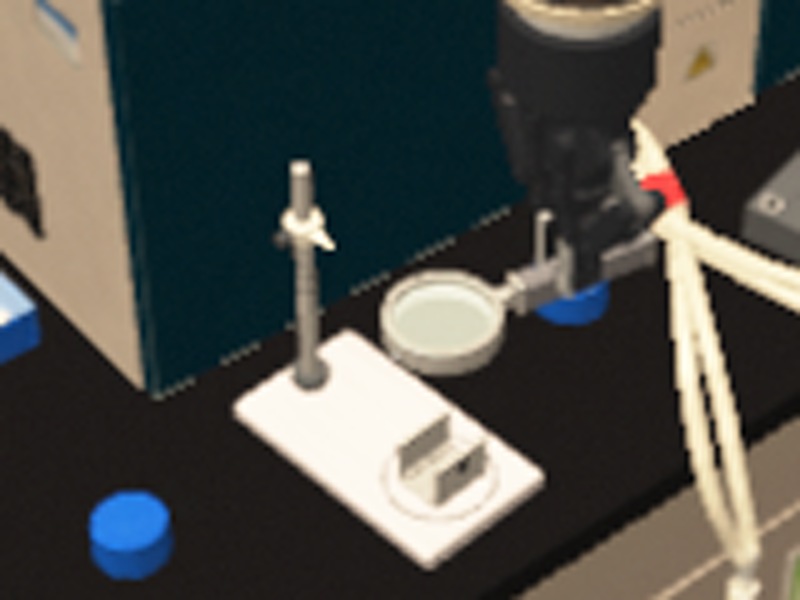

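The crop shows the lens level over the bracket and the pointer tip at lens height, with nothing touching. Lens centre is about (475, 34, 123) mm, bracket (475, 34), pointer tip at about 122.7 mm.

```bash
python3 -c "
from rig import bot
print(bot.hand_in())"
```

```text
the job is handed in; nothing more can be done
None
```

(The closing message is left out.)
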